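# Set the saucepan's plate to the middle heat by fingertip

### The arm

A 6-joint arm with a two-finger parallel gripper is mounted at the origin on the work surface. World frame = base frame: x ahead of the robot, y to its left, z up, the work surface at z = 0. Lengths are in m, angles in rad, forces in N, time in s.
With the tool pointing down it reaches from about 0.3 to 0.875 m from the base axis. Payload 6.4 kg.
Tool frame: the origin (TCP) lies on the front face of the gripper's body, between the roots of the fingers; the fingertips stand 73 mm ahead of it and the grasp point (between the pads) lies ctrl.pinch_z ahead of it (ctrl.pinch_z is the distance from the TCP to the grasp point, in m); z points along the fingers, x is the direction in which the jaws open and shut, and the axes are right-handed (so a half turn about z gives the same grasp; the last joint's range is limited). The gripper opens to 85 mm and grips with 20 to 120 N. Pads are 22 mm wide; open, the fingers measure 114 mm over their backs; the gripper's body (76 mm by 85 mm) begins 54 mm behind the grasp point. The pads swing forward as they close: fully open they stand 13 mm farther back than shut.
Start: joints at [-0.206, 0.181, 1.607, -0, 1.354, -0.206], TCP at [0.575, 0, 0.304] pointing down, gripper open.
Joint ranges: [-2.99, 2.99], [-0.89, 2.07], [0.3, 2.58], [-1.14, 4.28], [0, 2.63], [-3.12, 3.12]. Speed limits (rad/s): [2.57, 2.57, 3.01, 3.14, 3.14, 3.14].

### API

Orientations are given as a unit quaternion [w, x, y, z].
In Python, from bench import ctrl gives the robot as it stands.
- The arm moves only by the tool move_arm, never from a script. Its argument "rows" is text: rows parted by semicolons, each of 7 numbers parted by spaces: the shift along the tool's x, y, z in cm, then the turn, a rotation vector about the tool's x, y, z in degrees, then the opening, from 0 (shut) to 1 (fully open). In form: x y z rx ry rz grip; .... A call has 1 to 20 rows; each row shifts and turns the commanded pose from where the row before left it, along the tool's axes as they then stand; what a row does not reach is not made up. A row lasts 1/10 s, in which the tool goes at most 50 mm and 8.59 degrees, less where a joint would pass 70% of its speed; a pose out of reach is approached as far as the arm can. A call with a gripper value outside its range is refused whole. The fingers move at their own pace and stop on an object; the grip force is fixed at half the most. Time passes only in rows, so rows that do not move let the fingers close. It gives the time, the measured TCP pose, the force and the opening at its end, in the units of the state.
- ctrl.get_obs(): the state, without advancing time (a new reading comes with each control period).
- ctrl.camera(name): name is "scene" or "side" or "wrist"; returns a dict with "color" (384x512x3 uint8, blue, green, red), "fx", "fy", "cx", "cy" (pixels), "k1" (the pictures are not rectified: a ray, as slopes to the right and down, at radius r is drawn at 1 + k1 r^2 times it, then the intrinsics apply), "rvec" (rotation vector, rad) and "tvec" (3), from world to camera coordinates, as OpenCV has them. Camera axes: x right, y down, z forward; pixel columns grow to the right and rows downward; lengths in m; the calibration is good to about 2 mm. A picture is of the moment at which its call begins. There is no depth.
- ctrl.hand_in(): hands the job in, once; it reports no verdict.
Trained networks look in the newest picture that a camera, given by its name, has taken for a name from the list of things; names that differ only in an ending like _2 or _b are one class to them, and where a whole thing is asked for, a point or a joint stands for the part that bears it (a point fixed in the world has none). Each returns a list of dicts, best first, with "confidence" (0 to 1); they miss things now and then, are a little off and sometimes report something else, mostly with a low value. They report only what shows in the picture. A call takes as long as a camera call.
- ctrl.look_for(camera, query): "bbox" ([left, top, right, bottom] in pixels, round what is visible of it).
- ctrl.trace(camera, query): "region" (384x512 bool, what is visible of it) and "bbox" ([left, top, right, bottom] in pixels, round what is visible of it).
The state is a dict: "time_s": time; "q": joint angles; "dq": joint speeds; "joint_efforts": joint torques, N m; "eef_pos": TCP position; "eef_rot": TCP orientation; "wrist_force": force on the tool from outside, world axes, zero at the start; "torque": the same for the moment, N m; "opening": opening from 0.0 (shut) to 1.0 (fully open).
Only numpy, scipy, OpenCV 4.12 (cv2) and the standard library are available. Lean on these libraries where they do the work, as an engineer would, in place of code of your own. Each camera call takes 0.05 s, during which the arm holds its last target.

### The job

Set the plate under the tall saucepan to its middle heat: with a fingertip on the big knurled dial directly in front of that pan, rub the dial round by friction until it clicks into its next detent, with its index line pointing at the long middle mark. Then let go of the dial; do not turn the other dial, and leave the pans and everything else where they stand, lifting nothing.

Things in the scene. Friction and masses are not known exactly. Their poses are not given: they have to be found in the camera images.
- hob: double induction hob, fixed to the table: steel case with black glass top, 360 (its x) x 600 (its y) x 60 mm tall. Origin: centre of its underside. Its x axis points from the near strip, where the two dials are, to the plates; its y axis to the left seen from the robot. Dial axes at hob x = -115 mm, y = +145 (left) and -145 mm (right). Plate centres at x = +70 mm, y = +145 and -145 mm: each dial belongs to the plate directly behind it.
- dial_left (a joint): angle of the left dial (rad), positive counter-clockwise seen from above. Three spring detents: -0.7, 0 (middle) and +0.7 rad; at 0 its index line points along the hob's +x, at the long middle mark printed on the glass. About halfway between detents it tips over and snaps to the nearer one (when nothing rubs on it). It starts near -0.7. End stops at -0.85 and +0.85 rad.
- dial_right (a joint): angle of the right dial (rad), as for the left dial: detents -0.7, 0 (middle) and +0.7. It starts near +0.7.
- dial_left_top (a point): centre of the flat top face of the left dial, on its upright axis, 77 mm above the table. The dial is an aluminium disc of 92 mm diameter standing 17 mm above the glass, knurled round its rim; too wide to pinch. A black index line runs outward on its top. Turning takes up to about 0.08 N m: pressing with a fingertip at about 5 to 15 N some 33 mm off the axis and sweeping round the axis drags it along.
- dial_right_top (a point): centre of the flat top face of the right dial, on its axis, 77 mm above the table; same dial as the left one.
- saucepan: tall straight-sided steel saucepan, 150 mm dia, 110 mm tall, one long handle along its +x, pointing roughly away from the robot; it stands on one of the two plates (left or right varies). Origin: centre of its underside.
- frypan: wide shallow steel frying pan, 220 mm dia, 42 mm tall, one long handle along its +x, pointing roughly away from the robot; it stands on the other plate. Origin: centre of its underside.
- shaker: salt shaker, steel, 42 mm dia, 74 mm tall, standing on the hob between the two dials. Origin: centre of its underside.
- cutter: thin steel pastry-cutter ring, 70 mm dia, 30 mm tall, on the hob's near strip outside the left dial. Origin: centre of its underside.
- oil: oil bottle, 70 mm dia, 230 mm tall, on the table right of the hob. Origin: centre of its underside.
- glass: drinking glass, 80 mm dia, 85 mm tall, left of the hob. Origin: centre of its underside.
- ramekin: small white ceramic cup, 70 mm dia, 42 mm tall, on the hob's near strip outside the right dial. Origin: centre of its underside.

How it is judged:
By the outcome, as a careful person would: the job done as asked, in the order asked, and still so for the second after the job is handed in, with the robot touching nothing.
It also fails if it takes over 38 s, if anything falls off the work surface, if the arm or the gripper's body presses on something with over 40 N, if the wrist force passes 120 N, or if a joint passes its speed limit or range.

## Working session

There is one attempt and no reset: what is moved stays moved. The work goes in short steps, Python scripts to look and compute and a tool call to move; the robot and the scene stay as the last step left them, time stands still between calls to the robot, and variables do not carry over. Pictures are saved under pics/ and viewed, and the job is handed in when it is done.

Besides the shell and the picture viewer there is one more tool, called after ">>>" as name(argument=value, ...) on one line, values as JSON. move_arm: Moves the arm, as the interface text tells. Its arguments: {"type":"object","properties":{"rows":{"type":"string"}},"required":["rows"]}

```bash
ls; mkdir -p pics; python3 - <<'E'
from bench import ctrl
import cv2
for n in ["scene","side","wrist"]:
    c=ctrl.camera(n); cv2.imwrite(f"pics/{n}0.png",c["color"]); print(n,{k:v for k,v in c.items() if k!="color"})
    for q in ["saucepan","dial_left","dial_right","dial_left_top","dial_right_top","shaker","cutter","ramekin","hob"]:
        print(q,[(r["bbox"],round(r["confidence"],2)) for r in ctrl.look_for(n,q)][:3])
print(ctrl.get_obs(),ctrl.pinch_z)
E
```

```text
pics
scene {'fx': 458.3972006843926, 'fy': 458.3972006843926, 'cx': 253.0007778616444, 'cy': 191.96334777462, 'k1': -0.05359334342109872, 'rvec': array([ 1.25351504,  2.52453065, -0.67233296]), 'tvec': array([ 0.37904721, -0.36226577,  1.87406528])}
saucepan [([179.5, 162.9, 229.8, 242.3], 0.98), ([259.1, 162.3, 272.0, 185.7], 0.31)]
dial_left []
dial_right [([219.9, 148.3, 251.0, 172.8], 0.69)]
dial_left_top [([295.5, 178.8, 320.9, 202.8], 0.85)]
dial_right_top [([219.5, 151.1, 245.5, 168.8], 0.6)]
shaker [([258.7, 162.0, 271.9, 187.1], 0.59)]
cutter [([329.8, 192.1, 349.7, 210.3], 0.63)]
ramekin [([198.5, 136.7, 216.7, 153.6], 0.6)]
hob [([154.4, 134.2, 354.8, 292.1], 0.9), ([233.8, 200.4, 320.5, 297.8], 0.38)]
side {'fx': 349.3029156277556, 'fy': 349.3029156277556, 'cx': 258.4834672223754, 'cy': 189.62379750903457, 'k1': 0.004126025435376204, 'rvec': array([ 0.28114204, -2.88790349,  1.06726807]), 'tvec': array([0.61534805, 0.15695513, 1.10924701])}
saucepan [([177.4, 125.7, 264.5, 182.9], 0.83), ([281.1, 150.3, 311.4, 179.2], 0.74)]
dial_left [([282.4, 220.9, 316.1, 251.2], 0.78)
[... 1001 characters left out ...]
.5, 'q': array([-2.06309346e-01,  1.80823416e-01,  1.60702611e+00,  1.19895168e-05,
        1.35377705e+00, -2.06315834e-01]), 'dq': array([ 6.81633359e-04, -1.58624366e-03,  7.70592084e-05,  2.99127897e-04,
        1.23707637e-03,  7.06702730e-04]), 'joint_efforts': array([-5.33445818e-04, -4.44842148e+01, -3.51673400e+01, -2.90496191e-04,
        8.68582247e-04, -3.06768840e-06]), 'eef_pos': array([5.75009181e-01, 1.31561087e-05, 3.03862639e-01]), 'eef_rot': array([-9.20528041e-06,  1.00000000e+00,  1.95312338e-06, -1.54059569e-05]), 'wrist_force': array([-0.04201342, -0.41716312, -0.68630546]), 'torque': array([ 0.03183845, -0.02096642, -0.01819656]), 'opening': 1.0014334788831984} 0.0539
```

View pics/scene0.png

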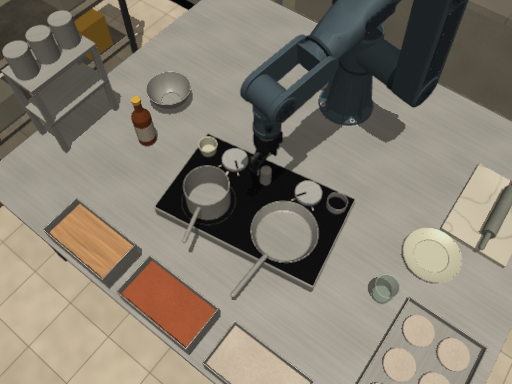

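View pics/side0.png

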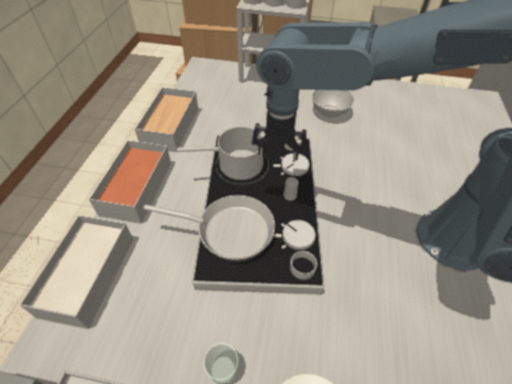

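View pics/wrist0.png

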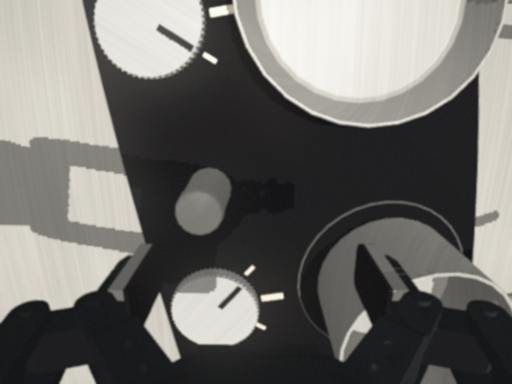

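```bash
cat > h.py <<'E'
import numpy as np,cv2
from scipy.optimize import least_squares
def bp(c,px,z):
    K=np.array([[c["fx"],0,c["cx"]],[0,c["fy"],c["cy"]],[0,0,1]])
    d=np.array([c["k1"],0,0,0,0.])
    n=cv2.undistortPoints(np.array(px,float).reshape(-1,1,2),K,d).reshape(-1,2)
    R=cv2.Rodrigues(c["rvec"])[0]; o=-R.T@c["tvec"]
    v=np.c_[n,np.ones(len(n))]@R
    return (o+v*((z-o[2])/v[:,2])[:,None])[:,:2]
def pj(c,P):
    K=np.array([[c["fx"],0,c["cx"]],[0,c["fy"],c["cy"]],[0,0,1]])
    return cv2.projectPoints(np.array(P,float).reshape(-1,3),c["rvec"],c["tvec"],K,np.array([c["k1"],0,0,0,0.]))[0].reshape(-1,2)
def circ(P,r,loss="soft_l1"):
    f=lambda p:np.hypot(P[:,0]-p[0],P[:,1]-p[1])-r
    s=least_squares(f,P.mean(0),loss=loss,f_scale=.002); return s.x,np.sqrt(np.mean(f(s.x)**2)),np.median(abs(f(s.x)))
E
python3 - <<'E'
from bench import ctrl
from h import *
for n in ["wrist","scene","side"]:
    c=ctrl.camera(n); img=c["color"]
    for q in ["dial_left","dial_right"]:
        for r in ctrl.trace(n,q)[:2]:
            m=r["region"].astype(np.uint8); cs,_=cv2.findContours(m,cv2.RETR_EXTERNAL,cv2.CHAIN_APPROX_NONE)
            k=max(cs,key=cv2.contourArea).reshape(-1,2); k=k[(k[:,1]>2)]
            P=bp(c,k,.077); print(n,q,round(r["confidence"],2),np.round(r["bbox"]),circ(P,.046))
c=ctrl.camera("wrist")
# hob marks: ends
px=dict(Rin=(262,297),Rout=(284,296),Lin=(209,12),Lout=(230,10))
for k,v in px.items(): print(k,bp(c,[v],.060))
for k,v in dict(Lc=(150,25),Lidx0=(159,28),Lidx1=(194,49),Rc=(215,308),Ridx0=(221,306),Ridx1=(241,287)).items(): print(k,bp(c,[v],.077))
cv2.imwrite("pics/wcrop.png",cv2.resize(c["color"][230:384,120:320],None,fx=4,fy=4))
E
```

```text
wrist dial_left 0.83 [ 96.   2. 204.  82.] (array([0.48415279, 0.12593539]), np.float64(0.0007647328372287757), np.float64(0.0005366109086840515))
scene dial_left 0.74 [294. 177. 323. 206.] (array([0.48757322, 0.12563605]), np.float64(0.001786234873150201), np.float64(0.0015112315223207405))
scene dial_right 0.55 [219. 145. 249. 171.] (array([ 0.53103141, -0.15583904]), np.float64(0.0018647974128728336), np.float64(0.0014999331373238348))
side dial_left 0.75 [283. 222. 312. 250.] (array([0.4847642 , 0.12881204]), np.float64(0.0018857845291455275), np.float64(0.0011258274765654011))
side dial_right 0.97 [281. 151. 308. 174.] (array([ 0.53252514, -0.15304848]), np.float64(0.007366973111232928), np.float64(0.0023637202301671142))
Rin [[ 0.57920273 -0.14969555]]
Rout [[ 0.60342019 -0.14843151]]
Lin [[0.53210361 0.1357796 ]]
Lout [[0.55031527 0.13722647]]
Lc [[0.48484925 0.1233948 ]]
Lidx0 [[0.49231723 0.12080433]]
Lidx1 [[0.52098884 0.10347937]]
Rc [[ 0.52927286 -0.15168162]]
Ridx0 [[ 0.53574276 -0.14904597]]
Ridx1 [[ 0.55726464 -0.12527148]]
```

View pics/wcrop.png

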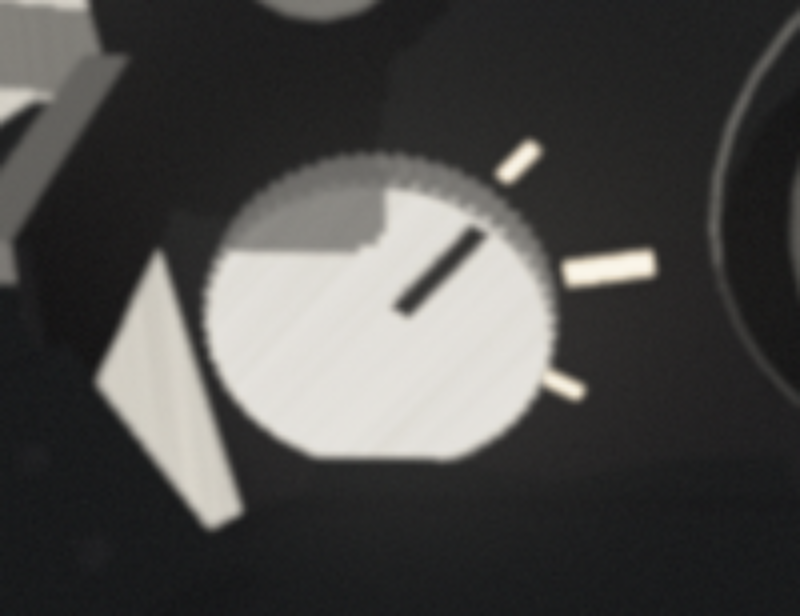

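```bash
python3 - <<'E'
from bench import ctrl
from h import *
c=ctrl.camera("wrist")
p=np.array([(207,312),(222,250),(213,350),(236,395),(270,430),(318,457),(450,457),(497,430),(528,395),(545,350),(549,315),(538,270),(515,232),(485,208),(440,193),(395,188)],float)
P=bp(c,p/4+[119.6,229.6],.077)
print(circ(P,.046)); o,_,_=circ(P,.046)
L=bp(c,np.array([(152,25)]),.077)
i=bp(c,np.array([(402,308),(478,234)])/4+[119.6,229.6],.077); d=i-o; print(np.arctan2(d[:,1],d[:,0]),np.hypot(*d.T), np.arctan2(*(i[1]-i[0])[::-1]))
m=bp(c,np.array([(565,272),(655,262),(500,180),(537,145),(583,394)])/4+[119.6,229.6],.060); d=m-o; print(np.arctan2(d[:,1],d[:,0]),np.hypot(*d.T))
# left dial top contour from image
g=cv2.cvtColor(c["color"],cv2.COLOR_BGR2GRAY)
cv2.imwrite("pics/wl.png",cv2.resize(c["color"][0:110,70:260],None,fx=4,fy=4))
E
```

```text
(array([ 0.52804271, -0.15691687]), np.float64(0.0010594914926068428), np.float64(0.000722119504156675))
[0.81265337 0.83855362] [0.00976942 0.04074561] 0.8467202004570437
[ 0.12818512  0.12882295  0.83548657  0.83287837 -0.57118883] [0.05030907 0.07525161 0.04822294 0.06287747 0.06566528]
```

View pics/wl.png

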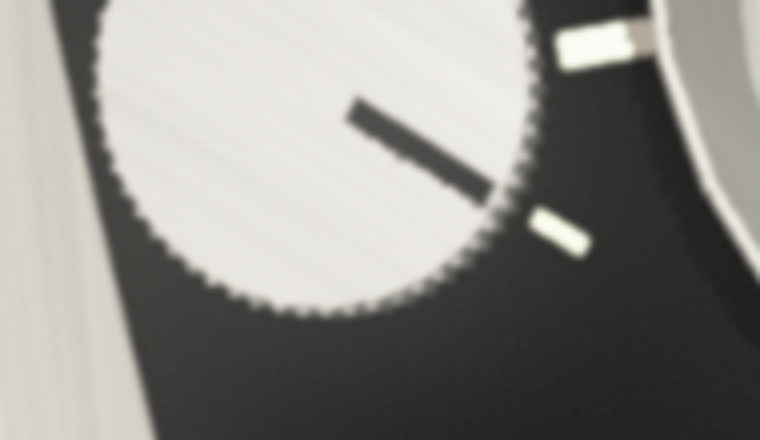

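>>> move_arm(rows="-1.3 2.6 0 0 0 0 0; -1.3 2.6 0 0 0 0 0; -1.3 2.6 0 0 0 0 0; -1.3 2.6 0 0 0 0 0; -1.3 2.6 0 0 0 0 0; -1.3 2.7 0 0 0 0 0; 0 0 2.5 0 0 0 0; 0 0 2.5 0 0 0 0; 0 0 2.5 0 0 0 0; 0 0 2.5 0 0 0 0; 0 0 0 0 0 0 0; 0 0 0 0 0 0 0")

```text
time_s: 3.25
eef_pos: [0.497, -0.157, 0.2041]
eef_rot: [-0.0, 1.0, -0.0, -0.0]
wrist_force: [0.1, -0.4, 0.4]
opening: -0.003
```

```bash
python3 - <<'E'
from bench import ctrl
from h import *
import cv2
o=ctrl.get_obs(); print(o["time_s"],o["eef_pos"],o["eef_rot"],o["wrist_force"],o["opening"])
for n in ["wrist","side"]:
    c=ctrl.camera(n); im=c["color"].copy()
    for P in ([.528,-.157,.077],[*o["eef_pos"][:2],o["eef_pos"][2]-.073]):
        p=pj(c,P)[0]; print(n,p); cv2.circle(im,tuple(int(x) for x in np.clip(p,-999,999)),2,(0,0,255),-1)
    cv2.imwrite(f"pics/{n}1.png",im if n=="wrist" else cv2.resize(im[90:290,180:380],None,fx=3,fy=3))
E
```

```text
3.25 [ 0.49701644 -0.15698463  0.20413867] [-2.03401852e-04  9.99999931e-01 -2.75052248e-06 -3.11306196e-04] [ 0.10192595 -0.35273377  0.35421117] -0.0030360352735648954
wrist [308.07638654 208.2858661 ]
wrist [258.90465731 249.23853934]
side [295.27797775 163.45254944]
side [306.07977485 153.32749821]
```

View pics/wrist1.png

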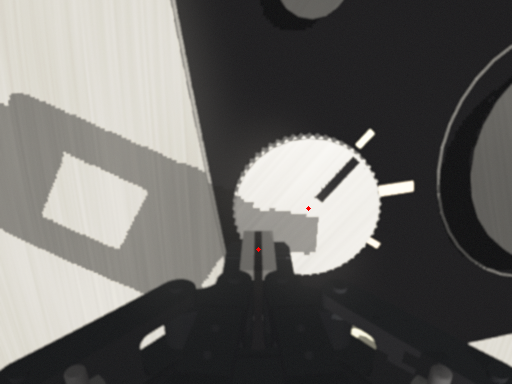

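View pics/side1.png

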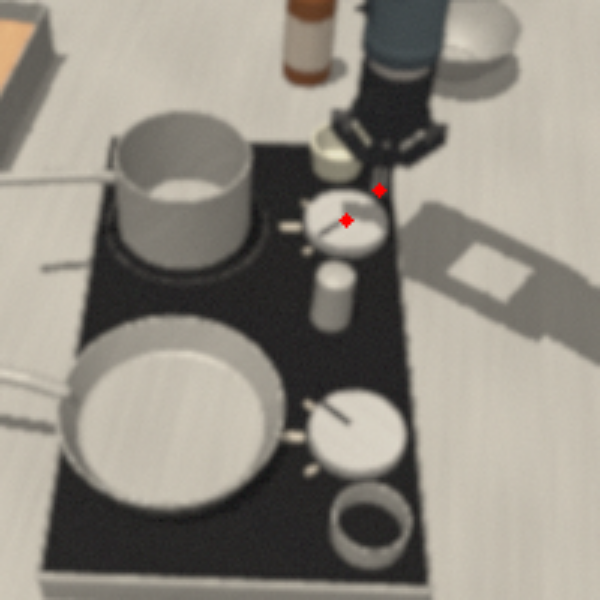

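>>> move_arm(rows="0 0 1.7 0 0 0 0; 0 0 1.7 0 0 0 0; 0 0 1.4 0 0 0 0; 0 0 0.2 0 0 0 0; 0 0 0 0 0 0 0")

```text
time_s: 3.85
eef_pos: [0.4972, -0.1571, 0.1542]
eef_rot: [0.0, 1.0, 0.0, 0.0]
wrist_force: [-0.4, -0.4, -0.9]
opening: -0.002
```

>>> move_arm(rows="0 0 0.2 0 0 0 0; 0 0 0 0 0 0 0")

```text
time_s: 4.05
eef_pos: [0.4974, -0.1572, 0.1525]
eef_rot: [0.0, 1.0, 0.0, 0.0]
wrist_force: [-0.2, 0.4, -0.1]
opening: 0.003
```

>>> move_arm(rows="0 0 0.15 0 0 0 0; 0 0 0 0 0 0 0")

```text
time_s: 4.25
eef_pos: [0.4971, -0.157, 0.1505]
eef_rot: [0.0, 1.0, -0.0, 0.0]
wrist_force: [-0.0, 0.9, -0.7]
opening: 0.003
```

>>> move_arm(rows="0 0 0.1 0 0 0 0; 0 0 0 0 0 0 0")

```text
time_s: 4.45
eef_pos: [0.4971, -0.1571, 0.1496]
eef_rot: [0.0, 1.0, 0.0, 0.0]
wrist_force: [0.6, -0.2, 3.2]
opening: -0.001
```

>>> move_arm(rows="0 0 0.05 0 0 0 0; 0 0 0 0 0 0 0")

```text
time_s: 4.65
eef_pos: [0.4972, -0.1571, 0.1496]
eef_rot: [0.0, 1.0, 0.0, 0.0]
wrist_force: [-2.9, 1.6, 7.2]
opening: -0.004
```

>>> move_arm(rows="0 0 0.05 0 0 0 0; 0 0 0 0 0 0 0")

```text
time_s: 4.85
eef_pos: [0.4972, -0.1572, 0.1496]
eef_rot: [0.0, 1.0, 0.0, 0.0]
wrist_force: [-3.5, 1.2, 10.8]
opening: 0.003
```

>>> move_arm(rows="0.008 -0.216 0.01 0 0 4 0; 0.008 -0.216 0 0 0 4 0; 0.008 -0.216 0 0 0 4 0; 0.008 -0.216 0 0 0 4 0; 0 0 0 0 0 0 0")

```text
time_s: 5.35
eef_pos: [0.4989, -0.1489, 0.1496]
eef_rot: [0.001, 0.99, -0.14, 0.001]
wrist_force: [-2.6, -1.2, 8.8]
opening: -0.001
```

```bash
python3 - <<'E'
from bench import ctrl
import cv2
o=ctrl.get_obs(); print(o["time_s"],o["eef_pos"],o["wrist_force"],o["torque"])
c=ctrl.camera("wrist");cv2.imwrite("pics/wrist2.png",c["color"])
E
```

```text
5.35 [ 0.49888893 -0.14894194  0.14956994] [-2.55756707 -1.18595872  8.75968336] [-0.08772926  0.50704846 -0.0490083 ]
```

View pics/wrist2.png

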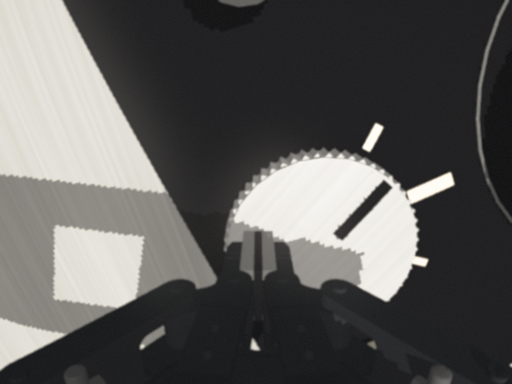

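The index has moved with the finger, to about (388,185), between the upper short mark and the long mark. I'll carry on.

>>> move_arm(rows="0.008 -0.216 0.02 0 0 4 0; 0.008 -0.216 0 0 0 4 0; 0.008 -0.216 0 0 0 4 0; 0.008 -0.216 0 0 0 4 0; 0.008 -0.216 0 0 0 4 0; 0 0 0 0 0 0 0")

```text
time_s: 6.0
eef_pos: [0.5043, -0.1392, 0.1496]
eef_rot: [0.0, 0.951, -0.31, 0.002]
wrist_force: [0.0, 0.5, 9.0]
opening: 0.002
```

```bash
python3 - <<'E'
from bench import ctrl
import cv2
o=ctrl.get_obs(); print(o["time_s"],o["eef_pos"],o["wrist_force"],o["torque"])
c=ctrl.camera("wrist");cv2.imwrite("pics/wrist3.png",c["color"])
E
```

```text
6.0 [ 0.50434211 -0.13922428  0.14958052] [1.26167626e-03 4.96287669e-01 8.95115490e+00] [ 0.06009728 -0.04299271 -0.01892254]
```

View pics/wrist3.png

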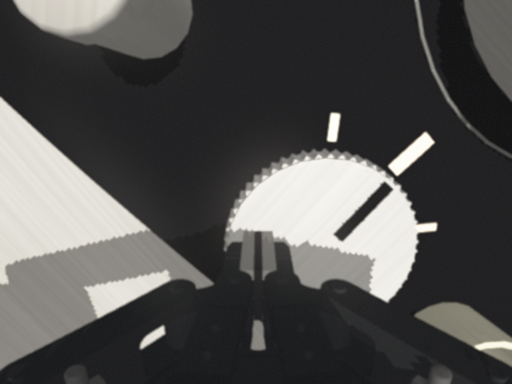

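Index (388,186) is a few degrees short of the long mark (393,170). It's well past the tipping point, so I'll lift off and let it snap.

>>> move_arm(rows="0 0 -0.5 0 0 0 0; 0 0 -1.5 0 0 0 0; 0 0 -2.5 0 0 0 0; 0 0 -2.5 0 0 0 0; 0 0 -2 0 0 0 0; 0 0 0 0 0 0 0; 0 0 0 0 0 0 0")

```text
time_s: 6.75
eef_pos: [0.5028, -0.1387, 0.2379]
eef_rot: [0.0, 0.951, -0.309, 0.0]
wrist_force: [-0.7, -1.2, 0.1]
opening: 0.0
```

```bash
python3 - <<'E'
from bench import ctrl
import cv2
o=ctrl.get_obs(); print(o["time_s"],o["eef_pos"],o["wrist_force"])
c=ctrl.camera("wrist");cv2.imwrite("pics/wrist4.png",c["color"])
c=ctrl.camera("side");cv2.imwrite("pics/side4.png",cv2.resize(c["color"][90:290,180:380],None,fx=3,fy=3))
E
```

```text
6.75 [ 0.5028284  -0.13873598  0.23791441] [-0.67615044 -1.17783083  0.05463163]
```

View pics/wrist4.png

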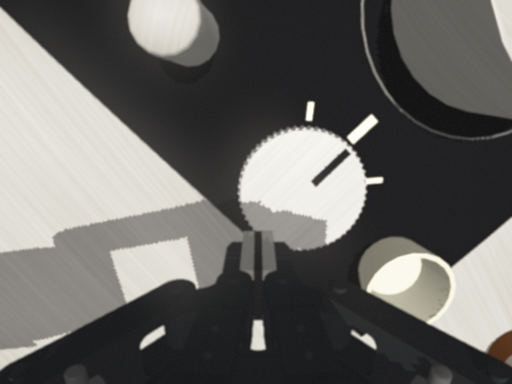

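View pics/side4.png

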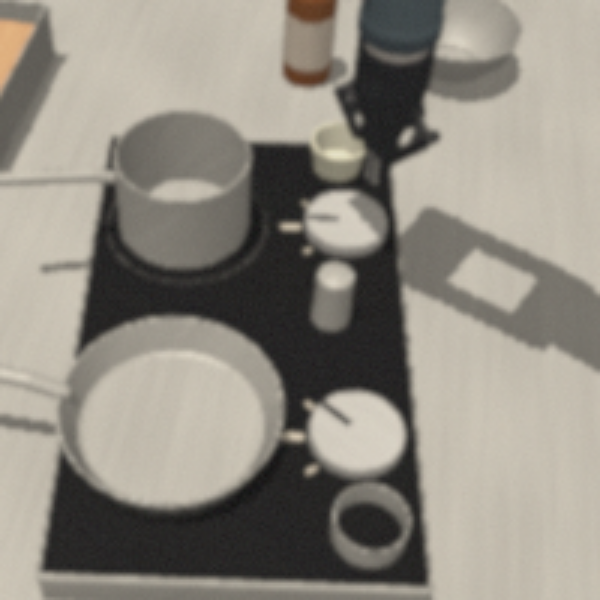

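```bash
python3 - <<'E'
from bench import ctrl
from h import *
c=ctrl.camera("wrist")
i=bp(c,[(315,183),(349,153)],.077); m=bp(c,[(351,140),(375,118)],.06)
a=lambda v:np.arctan2(v[1],v[0]); o=np.array([.528,-.157])
print(i,a(i[1]-i[0]),a(i[1]-o),a(m[1]-m[0]),a(m.mean(0)-o))
cv2.imwrite("pics/w5.png",cv2.resize(c["color"][90:260,220:400],None,fx=4,fy=3.5))
E
```

```text
[[ 0.53809435 -0.15681938]
 [ 0.56947063 -0.1524856 ]] 0.13725434002827516 0.10843072967128572 0.15042122220286533 0.13335832576430126
```

View pics/w5.png

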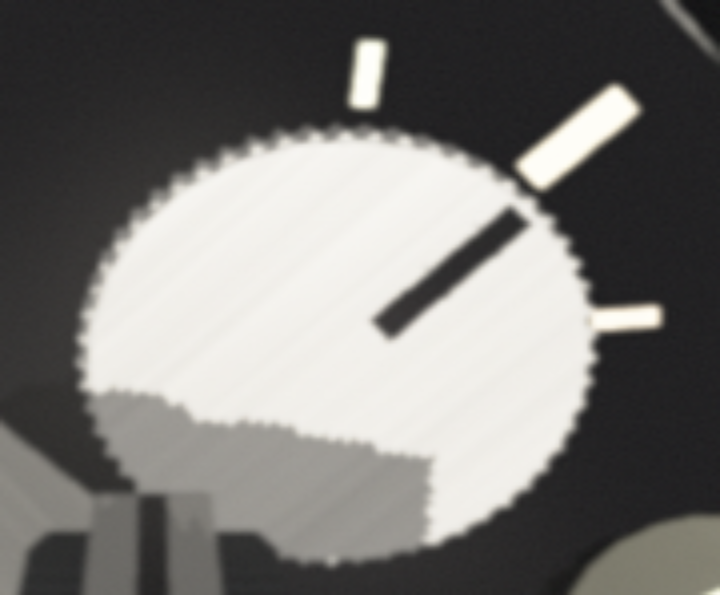

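Index direction is 0.137 rad and the long mark is at 0.133–0.150 rad, so they agree. I'm handing in.

```bash
python3 -c "
from bench import ctrl
print(ctrl.hand_in())"
```

```text
the job is handed in; nothing more can be done
None
```

The right dial, in front of the tall saucepan, is now at its middle setting, and I have handed the job in. I pressed on the dial top with the shut fingertips at about 9–11 N, about 31 mm off the axis. I swept it about 36° clockwise, then lifted straight off and it snapped into the middle detent.

**Index line:** in the last wrist picture its direction is 0.137 rad in world axes, and the long mark is at 0.133–0.150 rad. Taking the index angle from my estimated dial centre instead gave 0.108 rad; I put that down to a millimetre or so of error in the centre.

**Everything else:** the side picture shows the left dial, pans, shaker, cutter and ramekin looking as they did before. I judged that by eye only. The arm stands clear, with the fingertips about 90 mm above the dial, about 1 N or less on the wrist, and about 7 s on the clock.

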